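# Feel which end of the rest bar is stepped and lay it in the tool-rest bed

### The arm

A 6-joint arm with a two-finger parallel gripper is mounted at the origin on the work surface. World frame = base frame: x ahead of the robot, y to its left, z up, the work surface at z = 0. Lengths are in m, angles in degrees, forces in N, time in s.
With the tool pointing down it reaches from about 0.375 to 0.9 m from the base axis. Payload 3.1 kg.
Tool frame: the origin (TCP) lies midway between the tips of the shut fingers; the grasp point (between the pads) lies 19 mm behind it; z points along the fingers, y is the direction in which the jaws open and shut (so a half turn about z gives the same grasp; the last joint's range is limited). The gripper opens to 87 mm and grips with 3 to 60 N. Pads are 19 mm wide; open, the fingers measure 117 mm over their backs; the gripper's body (75 mm by 190 mm) begins 51 mm behind the grasp point.
Start: joints at [61.908, 30.224, 82.088, -0, 67.689, -10.227], TCP at [0.192, 0.595, 0.223] pointing down, gripper open.
Joint ranges: [-176.69, 176.69], [-43.24, 126.21], [12.49, 139.97], [-82, 262], [0, 151.66], [-163.58, 163.58]. Speed limits (degrees/s): [159.86, 159.86, 180, 180, 180, 180].

### API

Orientations are given as a 3x3 rotation matrix whose columns are the frame's x, y, z axes.
In Python, from rig import bot gives the robot as it stands.
- The arm moves only by the tool carry_out, never from a script. Its arguments are lists of equal length, an entry for each row: "grip": the gripper's target within -1 to 1 (fully open at 1, half-way at 0, shut at -1); "slide": the shift along the tool's x, y, z in mm, a list of three; "twist": the turn, a rotation vector about the tool's x, y, z in rad, a list of three. In form: {"grip": [grip, ...], "slide": [[dx, dy, dz], ...], "twist": [[wx, wy, wz], ...]}. A call has 1 to 12 rows; each row shifts and turns the pose as measured when the row begins, along the tool's axes as they then stand; what a row does not reach is not made up. A row lasts 1/10 s, in which the tool goes at most 50 mm and 8.59 degrees, less where a joint would pass 70% of its speed; a pose out of reach is approached as far as the arm can. A call is refused whole if a number of a shift passes 50 or a number of a turn 0.15, either way. A call with a gripper value outside its range is refused whole. The fingers move at their own pace and stop on an object; the grip force is fixed at half the most. Time passes only in rows, so rows that do not move let the fingers close. It gives the time, the measured TCP pose, the force and the opening at its end, in the units of the state.
- bot.read_state(): the state, without advancing time (a new reading comes with each control period).
- bot.capture(name): name is "side" or "top"; returns a dict with "color" (400x640x3 uint8, red, green, blue), "depth" (400x640 float32, m along the optical axis (not along the pixel's ray), 0 where there is no reading), "fx", "fy", "cx", "cy" (pixels), "position" and "rotation" of the camera in the world. Camera axes: x right, y up, looking along -z (the intrinsics and any distortion apply to the point x, -y, -z); pixel columns grow to the right and rows downward; lengths in m; the calibration is good to about 2 mm. A picture is of the moment at which its call begins.
- bot.hand_in(): hands the job in, once; it reports no verdict.
The state is a dict: "time_s": time; "joint_positions": joint angles; "qvel": joint speeds; "tau": joint torques, N m; "position": TCP position; "tcp_rot": TCP orientation; "force": force on the tool from outside, world axes, zero at the start; "moment": the same for the moment, N m; "opening": opening from 0.0 (shut) to 1.0 (fully open).
Only numpy, scipy, OpenCV 4.12 (cv2) and the standard library are available. Lean on these libraries where they do the work, as an engineer would, in place of code of your own. Each camera call takes 0.05 s, during which the arm holds its last target.

### The job

Take the aluminium rest bar from the tray slot nearer the robot and lay it fully home in the steel tool-rest bed, flat on the bed's floor, with its stepped underside over the ledge. The step cannot be seen from above, but you can feel it: press down on each end of the bar as it lies in the tray and the stepped end gives; turn the bar end for end if it needs it. Leave the spare bar in the farther slot and do not disturb the oil can, the spanner or the stone.

Things in the scene. Friction and masses are not known exactly. Their poses are not given: they have to be found in the camera images.
- bar_1_mid (a point): Centre of one of two alike aluminium bars: 180 mm long (x), 34 wide (y), 38 high, 0.45 to 0.69 kg; the point is 19 mm above the underside. At one end, not told by the pose or seen in the tray, the underside is stepped: 8 mm higher over the last 70 mm, full width. Pressed on top close to that end with 4 to 12 N, the bar tips there by 3 to 7 mm; the other end stands firm.
- bar_2_mid (a point): Centre of the other bar, the same in looks and size; its step may be at the same or the other end of its own x axis. Either bar may lie in the near slot. Both have two dark screw holes in the top, 50 mm either side of the middle, and rest on the 110 mm of underside that is not stepped.
- near_slot (a point): Middle of the floor of the tray slot nearer the robot, where the bar to be fitted lies. x along the slot, z up. Fixed plywood tray, 224 x 190 mm, two slots side by side 104 mm apart. Slot 196 mm long, 40 wide, floor 6 mm above the bench, rims 13 mm above the floor: the bar stands 25 mm out of it.
- far_slot (a point): Middle of the floor of the tray's slot farther from the robot, same size; the spare bar lies here and stays.
- bed_floor (a point): Middle of the channel floor of the fixed steel tool-rest bed, 10 mm above the bench; base plate 230 x 110 mm. The channel runs along x, 188 mm long, 40 wide; cheeks and end stops stand 13 mm above its floor. z up. Home: the bar's centre 19 mm above this floor, its stepped end towards +x, over the ledge. The wrong way round the bar slants by 6 to 7 degrees.
- ledge (a point): Middle of the top of the ledge in the channel, at its +x end: 6.5 mm above the channel floor, 58 mm long, as wide as the channel (it fills x = 36 to 94 mm from the channel's middle). The bed's only rounded mounting ear, with one bolt head (top 17 mm above the bench), sticks out beyond this same end, to 169 mm from the middle.
- oil_can: Bystander: plain grey can, 64 mm wide, 130 mm high, standing beyond the work. Origin under its centre.
- spanner: Bystander: steel spanner 190 mm long, lying beyond the work along its own x axis. Origin at the underside of its middle.
- stone: Bystander: grey sharpening stone 70 x 180 x 28 mm, lying beyond the work. Origin under its centre.
There are look-alikes about, which are no part of the job. Leave any pink look-alike of the part that bears bar_2_mid alone. What is shaped like the part that bears bar_1_mid but yellow is not meant.

How it is judged (in metres and radians):
At the end, for the whole second after the job is handed in: The near-slot bar lies at rest in the bed's channel: centre within 8 mm along and 7 mm across of its middle, at most 1.7 mm above home height, slanting under 2 degrees; the other bar rests flat in the far slot, within 12 mm of its middle (((x of bar_1_mid in the frame of bed_floor between -0.008 and 0.008 m and y of bar_1_mid in the frame of bed_floor between -0.007 and 0.007 m and z of bar_1_mid in the frame of bed_floor between 0.016 and 0.0207 m and angle between bar_1_mid's own z axis and vertical below 0.035 rad and angle between the x axis of bar_1_mid and the x axis of bed_floor, either way round below 0.1 rad and horizontal distance between bar_2_mid and far_slot below 0.012 m and z of bar_2_mid in the frame of far_slot below 0.022 m and angle between bar_2_mid's own z axis and vertical below 0.04 rad) or (x of bar_2_mid in the frame of bed_floor between -0.008 and 0.008 m and y of bar_2_mid in the frame of bed_floor between -0.007 and 0.007 m and z of bar_2_mid in the frame of bed_floor between 0.016 and 0.0207 m and angle between bar_2_mid's own z axis and vertical below 0.035 rad and angle between the x axis of bar_2_mid and the x axis of bed_floor, either way round below 0.1 rad and horizontal distance between bar_1_mid and far_slot below 0.012 m and z of bar_1_mid in the frame of far_slot below 0.022 m and angle between bar_1_mid's own z axis and vertical below 0.04 rad)) and linear speed of each of bar_1, bar_2 below 0.02 m/s); the robot touches nothing.
It fails at once if the oil can is moved by more than 20 mm (distance of oil_can from where it was at the start of the episode above 0.02 m).
It fails at once if the spanner is moved by more than 20 mm (distance of spanner from where it was at the start of the episode above 0.02 m).
It fails at once if the stone is moved by more than 20 mm (distance of stone from where it was at the start of the episode above 0.02 m).
It also fails if it takes over 56 s, if anything falls off the work surface, if the arm or the gripper's body presses on something with over 40 N, if the wrist force passes 120 N, or if a joint passes its speed limit or range.

## Working session

There is one attempt and no reset: what is moved stays moved. The work goes in short steps, Python scripts to look and compute and a tool call to move; the robot and the scene stay as the last step left them, time stands still between calls to the robot, and variables do not carry over. Pictures are saved under pics/ and viewed, and the job is handed in when it is done.

Besides the shell and the picture viewer there is one more tool, called after "Call:" as name(argument=value, ...), one argument or row to a line, values as JSON. carry_out: Moves the arm, as the interface text tells. Its arguments: {"type":"object","properties":{"grip":{"type":"array"},"slide":{"type":"array"},"twist":{"type":"array"}},"required":["grip","slide","twist"]}

```bash
ls; mkdir -p pics; python3 - <<'E'
from rig import bot
import cv2,numpy as np,pickle
print(bot.read_state())
for n in("top","side"):
    c=bot.capture(n); pickle.dump(c,open(n+"0.pkl","wb"))
    print(n,c["fx"],c["fy"],c["cx"],c["cy"],c["position"],c["rotation"],c.keys())
    cv2.imwrite(f"pics/{n}0.png",c["color"][:,:,::-1])
E
```

```text
pics
{'time_s': 0.0, 'joint_positions': array([ 6.19085653e+01,  3.02777645e+01,  8.21567380e+01, -1.92685523e-04,
        6.76871797e+01, -1.02264873e+01]), 'qvel': array([-0.0439971 ,  0.06729205,  0.03237126,  0.04235227,  0.00573648,
       -0.03517276]), 'tau': array([ 1.97054243e-05, -4.40033340e+01, -1.76591241e+01,  6.33000769e-02,
        5.80991060e-02, -1.44478104e-04]), 'position': array([0.19135151, 0.59422533, 0.22158255]), 'tcp_rot': array([[-9.51782467e-01,  3.06772131e-01, -9.97288129e-04],
       [ 3.06773524e-01,  9.51780694e-01, -1.87503408e-03],
       [ 3.73991389e-04, -2.09056615e-03, -9.99997745e-01]]), 'force': array([ 0.13725255, -0.89000301, -0.3750839 ]), 'moment': array([-0.00956368, -0.01958228, -0.0276781 ]), 'opening': 0.9985327627891137}
top 385.4464152526567 385.4464152526567 321.3221656273117 206.40477600649342 [0.43642089 0.02067205 0.93622149] [[-0.02751581  0.98751506 -0.15510282]
 [-0.99882473 -0.03335426 -0.03516607]
 [-0.03990036  0.15395291  0.98727223]] dict_keys(['color', 'depth', 'fx', 'fy', 'cx', 'cy', 'position', 'rotation'])
side 449.2467625854817 449.2467625854817 322.18914978942826 201.3901874383853 [0.52582347 0.98174189 0.74105625] [[-0.99872583  0.03563545 -0.03573284]
 [-0.05001114 -0.60414293  0.7953051 ]
 [ 0.00675331  0.79607878  0.60515532]] dict_keys(['color', 'depth', 'fx', 'fy', 'cx', 'cy', 'position', 'rotation'])
```

View pics/top0.png

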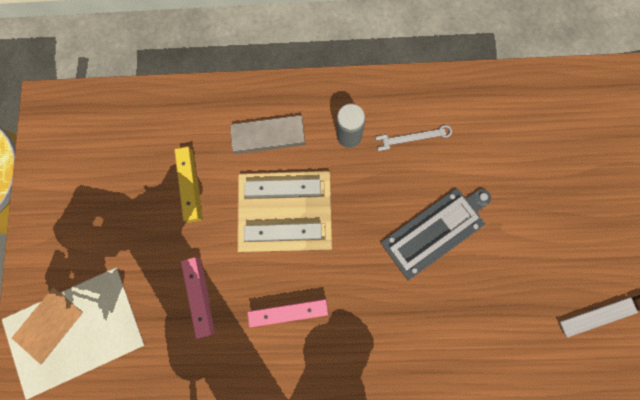

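View pics/side0.png

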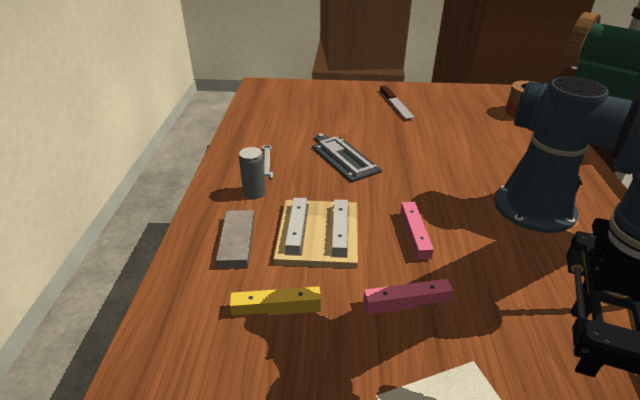

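```bash
cat > h.py <<'E'
import numpy as np,cv2,pickle
def rays(c,uv):
    uv=np.atleast_2d(np.array(uv,float))
    d=np.c_[(uv[:,0]-c["cx"])/c["fx"],-(uv[:,1]-c["cy"])/c["fy"],-np.ones(len(uv))]
    return d@np.array(c["rotation"]).T
def onplane(c,uv,z):
    d=rays(c,uv);p=np.array(c["position"]);return p+d*((z-p[2])/d[:,2])[:,None]
def proj(c,P):
    q=(np.atleast_2d(P)-c["position"])@np.array(c["rotation"])
    return np.c_[c["cx"]+c["fx"]*q[:,0]/-q[:,2],c["cy"]-c["fy"]*q[:,1]/-q[:,2]]
E
python3 - <<'E'
from h import *
c=pickle.load(open("top0.pkl","rb"));s=pickle.load(open("side0.pkl","rb"))
def crop(c,x0,y0,x1,y1,n,k):
    cv2.imwrite(f"pics/{n}.png",cv2.resize(c["color"][y0:y1,x0:x1,::-1],None,fx=k,fy=k,interpolation=cv2.INTER_CUBIC))
crop(c,230,165,340,260,"tray_t",6)
crop(c,375,180,500,285,"bed_t",5)
crop(s,265,120,395,275,"ts",4)
E
```

```text
(no output)
```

View pics/tray_t.png

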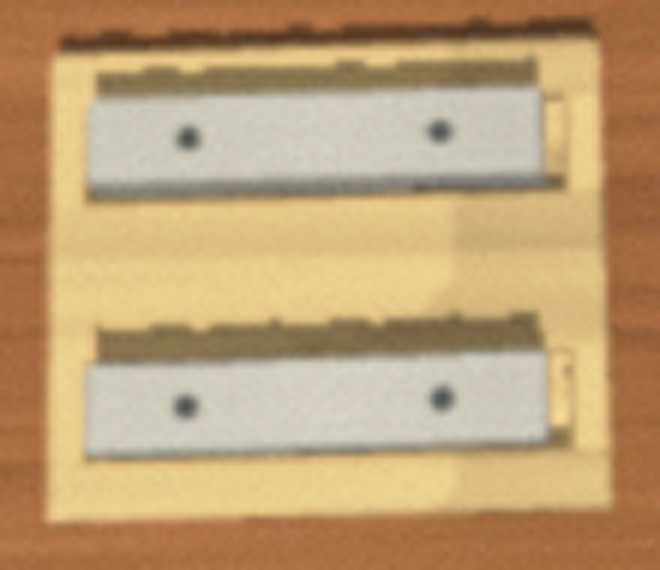

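View pics/bed_t.png

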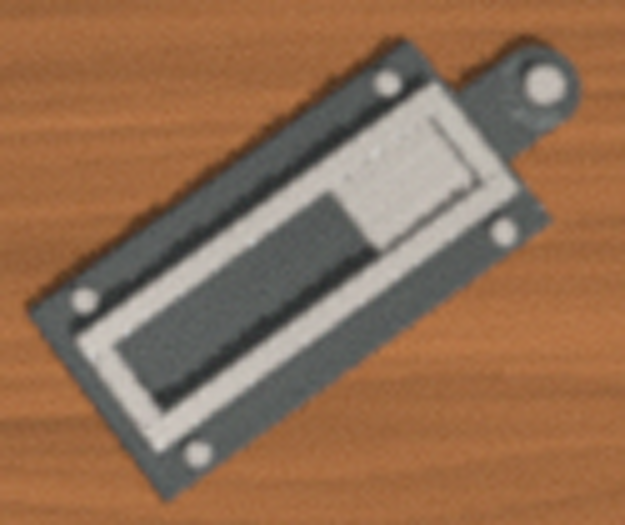

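View pics/ts.png

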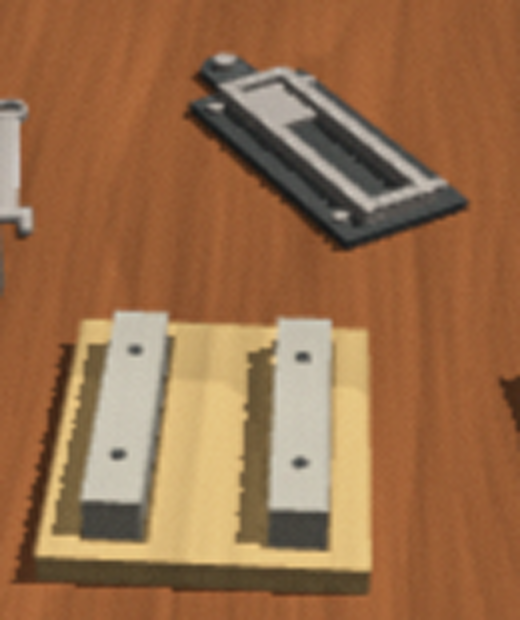

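```bash
python3 - <<'E'
from h import *
c=pickle.load(open("top0.pkl","rb"));s=pickle.load(open("side0.pkl","rb"))
def tri(a,b):
    A=[];B=[]
    for cam,uv in((c,a),(s,b)):
        d=rays(cam,uv)[0];d/=np.linalg.norm(d);M=np.eye(3)-np.outer(d,d);A.append(M);B.append(M@cam["position"])
    x=np.linalg.lstsq(np.vstack(A),np.hstack(B),rcond=None)[0]
    r=[np.linalg.norm(m@x-v) for m,v in zip(A,B)];return x.round(4),np.round(r,4)
def dark(cam,u,v,r=3):
    g=cv2.cvtColor(cam["color"],cv2.COLOR_RGB2GRAY).astype(float)
    w=g[v-r:v+r+1,u-r:u+r+1];w=np.clip(np.median(w)-15-w,0,None)
    yy,xx=np.mgrid[v-r:v+r+1,u-r:u+r+1];return (w*xx).sum()/w.sum(),(w*yy).sum()/w.sum()
f=lambda U,V,k,x,y:((U+.5)/k-.5+x,(V+.5)/k-.5+y)
H={}
for n,t,q in(("near",[(261,233),(303,231)],[(340,235),(340,209)]),("far",[(261,188),(303,187)],[(294,233),(298,207)])):
    P=[]
    for a,b in zip(t,q):
        a=dark(c,*a);b=dark(s,*b);print(n,np.round(a,2),np.round(b,2),tri(a,b),onplane(c,a,.044).round(4),onplane(s,b,.044).round(4));P.append(onplane(c,a,.044)[0])
    print("mid",(P[0]+P[1])/2,np.linalg.norm(P[0]-P[1]),np.degrees(np.arctan2(*(P[1]-P[0])[[1,0]])))
# near/far rim
for cam,box in((c,(380,185,485,280)),(s,(312,130,382,180))):
    x0,y0,x1,y1=box
    h=cv2.cvtColor(cam["color"],cv2.COLOR_RGB2HSV)[y0:y1,x0:x1]
    m=((h[...,1]<60)&(h[...,2]>120)).astype(np.uint8)
    cs,_=cv2.findContours(m,0,2);k=max(cs,key=lambda q:cv2.contourArea(cv2.convexHull(q)))
    P=onplane(cam,k[:,0]+[x0,y0],.023)
    (cc,sz,an)=cv2.minAreaRect((P[:,:2]*1000).astype(np.float32));print("bed",np.round(cc,1),np.round(sz,1),an, cv2.boxPoints((cc,sz,an)).round(1).tolist())
for U,V in[(437,82),(520,188),(158,450),(78,340)]:
    print(onplane(c,f(U,V,5,375,180),.023).round(4))
print("bolt",onplane(c,f(545,84,5,375,180),.017), onplane(s,f(224,62,4,265,120),.017))
print("bed corners z0.01", [onplane(c,f(U,V,5,375,180),.01).round(4)[0].tolist() for U,V in[(402,38),(552,220),(167,500),(28,308)]])
print("tray corners z.019", [onplane(c,f(U,V,6,230,165),.019).round(4)[0].tolist() for U,V in[(52,55),(598,38),(610,508),(46,522)]])
print("near bar top corners", [onplane(c,f(U,V,6,230,165),.044).round(4)[0].tolist() for U,V in[(86,365),(546,350),(549,440),(85,457)]])
for n,u,v,z in(("can",350,115,.13),("stone",268,133,.028),("sp1",383,143,.005),("sp2",446,131,.005)): print(n,onplane(c,(u,v),z))
# depth check
for u,v in((283,232),(283,250),(470,220)):
    z=c["depth"][v,u];print((np.array(c["position"])+rays(c,(u,v))[0]*z).round(4))
E
```

```text
near [260.5  232.34] [339.56 235.23] (array([0.52  , 0.1958, 0.046 ]), array([0., 0.])) [[0.5201 0.1962 0.044 ]] [[0.52   0.1936 0.044 ]]
near [303.26 230.97] [340.25 208.83] (array([0.5201, 0.0959, 0.0457]), array([0.0001, 0.0001])) [[0.5202 0.0961 0.044 ]] [[0.5202 0.0938 0.044 ]]
mid [0.52016315 0.14613327 0.044     ] 0.10011787429211302 -89.96161574299708
far [260.9  187.59] [294.04 233.11] (array([0.6264, 0.1945, 0.046 ]), array([0.0001, 0.0001])) [[0.6267 0.1949 0.044 ]] [[0.6267 0.1923 0.044 ]]
far [302.84 186.45] [298.35 207.01] (array([0.6255, 0.0948, 0.0457]), array([0., 0.])) [[0.6259 0.0949 0.044 ]] [[0.6258 0.0926 0.044 ]]
mid [0.62629349 0.14491371 0.044     ] 0.10001172732045985 -90.46274751774739
bed [ 508.9 -210.1] [ 65.8 214.4] 33.59081268310547 [[422.20001220703125, -139.0], [540.7999877929688, -317.6000061035156], [595.5999755859375, -281.20001220703125], [477.0, -102.5999984741211]]
bed [ 506.5 -213.5] [ 71.1 214.4] 33.944122314453125 [[417.1000061035156, -144.39999389648438], [536.9000244140625, -322.29998779296875], [595.7999877929688, -282.6000061035156], [476.1000061035156, -104.69999694824219]]
[[ 0.5936 -0.2816  0.023 ]]
[[ 0.5417 -0.3159  0.023 ]]
[[ 0.4249 -0.1397  0.023 ]]
[[ 0.4768 -0.1056  0.023 ]]
bolt [[ 0.59189612 -0.33432092  0.017     ]] [[ 0.59183247 -0.33088912  0.017     ]]
bed corners z0.01 [[0.618, -0.2711, 0.01], [0.5274, -0.3343, 0.01], [0.4015, -0.1447, 0.01], [0.4932, -0.0845, 0.01]]
tray corners z.019 [[0.6688, 0.2559, 0.019], [0.6676, 0.0316, 0.019], [0.4771, 0.0327, 0.019], [0.4782, 0.2571, 0.019]]
near bar top corners [[0.5376, 0.2353, 0.044], [0.5377, 0.0552, 0.044], [0.5028, 0.055, 0.044], [0.5017, 0.2356, 0.044]]
can [[ 0.76376335 -0.01910741  0.13      ]]
stone [[0.76728701 0.17991054 0.028     ]]
sp1 [[ 0.73756298 -0.10448925  0.005     ]]
sp2 [[ 0.76222216 -0.2619814   0.005     ]]
[0.5194 0.1436 0.0429]
[0.4787 0.1474 0.0187]
[ 0.5356 -0.295   0.0241]
```

```bash
cat >> h.py <<'E'
from scipy.spatial.transform import Rotation as R
def goal_rot(psi):
    a=np.radians(psi);y=np.array([np.cos(a),np.sin(a),0]);z=np.array([0,0,-1.]);return np.c_[np.cross(y,z),y,z]
def plan(st,xyz,psi,n):
    "n rows straight from the state to the pose; prints slide mm and twist rad"
    R0=np.array(st["tcp_rot"]);p=np.array(st["position"]);w=R.from_matrix(R0.T@goal_rot(psi)).as_rotvec()
    d=(np.array(xyz)-p)/n*1000
    S=[]
    for i in range(n):
        Ri=R0@R.from_rotvec(w*i/n).as_matrix();S.append((Ri.T@d).round(1).tolist())
    print("n",n,"slide",S);print("twist each",(w/n).round(4).tolist())
def show(st):
    y=st["tcp_rot"][:,1];print("t",round(st["time_s"],2),"p",np.round(np.array(st["position"])*1000,1),"psi",round(np.degrees(np.arctan2(y[1],y[0])),2),"zax",np.round(st["tcp_rot"][:,2],3),"F",np.round(st["force"],1),"open",round(st["opening"],3))
E
python3 - <<'E'
from h import *
from rig import bot
plan(bot.read_state(),[.520,.2255,.09],0,12)
E
```

```text
n 12 slide [[-35.5, -20.8, 11.0], [-37.5, -17.0, 11.0], [-39.1, -13.0, 11.0], [-40.2, -8.8, 11.0], [-40.9, -4.6, 11.0], [-41.2, -0.3, 11.0], [-41.0, 4.1, 11.0], [-40.3, 8.3, 11.0], [-39.2, 12.5, 11.0], [-37.7, 16.5, 11.0], [-35.8, 20.4, 11.0], [-33.4, 24.0, 11.0]]
twist each [-0.0002, 0.0001, 0.1049]
```

Call:
carry_out(
  grip=[-1,-1,-1,-1,-1,-1,-1,-1,-1,-1,-1,-1],
  slide=[
    [-35.5,-21,11],
    [-37.5,-17,11],
    [-39,-13,11],
    [-40,-9,11],
    [-41,-4.5,11],
    [-41,0,11],
    [-41,4,11],
    [-40,8.5,11],
    [-39,12.5,11],
    [-37.5,16.5,11],
    [-36,20.5,11],
    [-33.5,24,11],
  ],
  twist=[
    [0,0,0.105],
    [0,0,0.105],
    [0,0,0.105],
    [0,0,0.105],
    [0,0,0.105],
    [0,0,0.105],
    [0,0,0.105],
    [0,0,0.105],
    [0,0,0.105],
    [0,0,0.105],
    [0,0,0.105],
    [0,0,0.105],
  ],
)

```text
time_s: 1.3
position: [0.5194, 0.2115, 0.082]
tcp_rot: [[0.041, 0.999, -0.003], [0.999, -0.041, 0.002], [0.002, -0.003, -1.0]]
force: [-0.3, -0.1, 0.2]
opening: 0.031
```

```bash
python3 - <<'E'
from h import *
from rig import bot
st=bot.read_state();show(st)
plan(st,[.520,.2255,.06],0,4)
E
```

```text
t 1.3 p [519.4 211.5  82. ] psi -2.36 zax [-0.003  0.002 -1.   ] F [-0.3 -0.1  0.2] open 0.031
n 4 slide [[3.5, 0.0, 5.5], [3.5, 0.0, 5.5], [3.5, 0.1, 5.5], [3.5, 0.1, 5.5]]
twist each [-0.0007, -0.0006, -0.0103]
```

Call:
carry_out(
  grip=[-1,-1,-1,-1,-1,-1],
  slide=[
    [3.5,0,8],
    [3.5,0,8],
    [3.5,0,8],
    [3.5,0,6],
    [0,0,0],
    [0,0,0],
  ],
  twist=[
    [0,0,-0.01],
    [0,0,-0.01],
    [0,0,-0.01],
    [0,0,-0.01],
    [0,0,0],
    [0,0,0],
  ],
)

```text
time_s: 1.9
position: [0.5202, 0.2247, 0.0477]
tcp_rot: [[0.001, 1.0, -0.006], [1.0, -0.001, 0.001], [0.001, -0.006, -1.0]]
force: [0.1, -0.1, -0.1]
opening: 0.005
```

Call:
carry_out(
  grip=[-1,-1,-1],
  slide=[
    [0,0,1.5],
    [0,0,1],
    [0,0,1],
  ],
  twist=[
    [0,0,0],
    [0,0,0],
    [0,0,0],
  ],
)

```text
time_s: 2.2
position: [0.5198, 0.2262, 0.0451]
tcp_rot: [[-0.002, 1.0, -0.004], [1.0, 0.002, 0.002], [0.002, -0.004, -1.0]]
force: [0.2, -0.8, -1.0]
opening: 0.007
```

Call:
carry_out(
  grip=[-1,-1],
  slide=[
    [0,0,1],
    [0,0,1],
  ],
  twist=[
    [0,0,0],
    [0,0,0],
  ],
)

```text
time_s: 2.4
position: [0.5199, 0.2263, 0.0444]
tcp_rot: [[-0.002, 1.0, -0.004], [1.0, 0.002, 0.002], [0.002, -0.004, -1.0]]
force: [-2.1, -0.6, 11.7]
opening: 0.006
```

Call:
carry_out(
  grip=[-1],
  slide=[
    [0,0,1],
  ],
  twist=[
    [0,0,0],
  ],
)

```text
time_s: 2.5
position: [0.5199, 0.2263, 0.0444]
tcp_rot: [[-0.002, 1.0, -0.003], [1.0, 0.002, 0.002], [0.002, -0.003, -1.0]]
force: [-2.1, -0.4, 6.9]
opening: 0.006
```

Call:
carry_out(
  grip=[-1],
  slide=[
    [0,0,1],
  ],
  twist=[
    [0,0,0],
  ],
)

```text
time_s: 2.6
position: [0.5199, 0.2263, 0.0444]
tcp_rot: [[-0.001, 1.0, -0.003], [1.0, 0.001, 0.002], [0.002, -0.003, -1.0]]
force: [-1.3, 0.4, 6.6]
opening: 0.003
```

Call:
carry_out(
  grip=[-1,-1],
  slide=[
    [0,0,2],
    [0,0,2],
  ],
  twist=[
    [0,0,0],
    [0,0,0],
  ],
)

```text
time_s: 2.8
position: [0.5199, 0.2263, 0.0444]
tcp_rot: [[-0.001, 1.0, -0.002], [1.0, 0.001, 0.003], [0.003, -0.002, -1.0]]
force: [-2.8, -0.3, 14.8]
opening: 0.004
```

+y end stands firm at 14.8 N. Now the −y end.

Call:
carry_out(
  grip=[-1,-1,-1,-1,-1,-1,-1,-1,-1,-1],
  slide=[
    [0,0,-12],
    [0,0,-12],
    [-32,0,0],
    [-32,0,0],
    [-32,0,0],
    [-32,0,0],
    [-32,0,0],
    [0,0,8],
    [0,0,0],
    [0,0,0],
  ],
  twist=[
    [0,0,0],
    [0,0,0],
    [0,0,0],
    [0,0,0],
    [0,0,0],
    [0,0,0],
    [0,0,0],
    [0,0,0],
    [0,0,0],
    [0,0,0],
  ],
)

```text
time_s: 3.8
position: [0.5263, 0.0614, 0.0676]
tcp_rot: [[-0.002, 1.0, 0.013], [1.0, 0.002, 0.003], [0.003, 0.013, -1.0]]
force: [0.3, -0.3, 0.9]
opening: 0.005
```

Call:
carry_out(
  grip=[-1,-1,-1,-1],
  slide=[
    [4,-6,10],
    [0,0,8],
    [0,0,0],
    [0,0,0],
  ],
  twist=[
    [0.013,0,0],
    [0,0,0],
    [0,0,0],
    [0,0,0],
  ],
)

```text
time_s: 4.2
position: [0.5192, 0.0693, 0.048]
tcp_rot: [[-0.007, 1.0, -0.003], [1.0, 0.007, 0.004], [0.004, -0.003, -1.0]]
force: [0.5, -0.5, -0.2]
opening: 0.009
```

Call:
carry_out(
  grip=[-1,-1,-1],
  slide=[
    [-3,0,1.5],
    [0,0,1],
    [0,0,1],
  ],
  twist=[
    [0,0,0],
    [0,0,0],
    [0,0,0],
  ],
)

```text
time_s: 4.5
position: [0.5193, 0.0666, 0.0442]
tcp_rot: [[-0.009, 1.0, -0.002], [1.0, 0.009, 0.004], [0.004, -0.002, -1.0]]
force: [-0.9, -0.3, 2.8]
opening: 0.011
```

Call:
carry_out(
  grip=[-1,-1],
  slide=[
    [0,0,1],
    [0,0,1],
  ],
  twist=[
    [0,0,0],
    [0,0,0],
  ],
)

```text
time_s: 4.7
position: [0.5196, 0.0658, 0.0429]
tcp_rot: [[-0.009, 1.0, -0.002], [1.0, 0.009, 0.003], [0.003, -0.002, -1.0]]
force: [-1.3, -2.0, 4.0]
opening: 0.003
```

Call:
carry_out(
  grip=[-1,-1],
  slide=[
    [0,0,1],
    [0,0,1],
  ],
  twist=[
    [0,0,0],
    [0,0,0],
  ],
)

```text
time_s: 4.9
position: [0.5199, 0.0649, 0.0415]
tcp_rot: [[-0.01, 1.0, -0.001], [1.0, 0.01, 0.002], [0.002, -0.001, -1.0]]
force: [-1.0, -2.7, 5.2]
opening: 0.002
```

Call:
carry_out(
  grip=[-1],
  slide=[
    [0,0,1.5],
  ],
  twist=[
    [0,0,0],
  ],
)

```text
time_s: 5.0
position: [0.5203, 0.0644, 0.0402]
tcp_rot: [[-0.01, 1.0, 0.0], [1.0, 0.01, 0.001], [0.001, 0.0, -1.0]]
force: [-0.7, -4.2, 5.7]
opening: 0.01
```

−y end gives (≥4 mm at about 5.7 N): it is the stepped end. Lift, centre, open and look.

Call:
carry_out(
  grip=[-1,-1,-1,1,1,1,1,1,1,1],
  slide=[
    [0,0,-10],
    [0,0,-15],
    [0,0,-15],
    [25,0,-10],
    [25,0,0],
    [25,0,0],
    [5,0,0],
    [0,0,0],
    [0,0,0],
    [0,0,0],
  ],
  twist=[
    [0,0,0],
    [0,0,0],
    [0,0,0],
    [0,0,0],
    [0,0,0],
    [0,0,0],
    [0,0,0],
    [0,0,0],
    [0,0,0],
    [0,0,0],
  ],
)

```text
time_s: 6.0
position: [0.5204, 0.1487, 0.0941]
tcp_rot: [[-0.004, 1.0, 0.002], [1.0, 0.004, 0.007], [0.007, 0.002, -1.0]]
force: [-0.8, 0.7, -0.4]
opening: 0.557
```

```bash
python3 - <<'E'
from h import *
from rig import bot
st=bot.read_state();show(st)
plan(st,[.520,.1455,.07],0,3)
for n in("top","side"):
    c=bot.capture(n);pickle.dump(c,open(n+"1.pkl","wb"))
    x0,y0,x1,y1=(200,140,360,270) if n=="top" else (250,120,400,280)
    cv2.imwrite(f"pics/{n}1.png",cv2.resize(c["color"][y0:y1,x0:x1,::-1],None,fx=3.7,fy=3.7,interpolation=2))
E
```

```text
t 6.0 p [520.4 148.7  94.1] psi 0.23 zax [ 0.002  0.007 -1.   ] F [-0.8  0.7 -0.4] open 0.557
n 3 slide [[-1.1, -0.1, 8.0], [-1.1, -0.1, 8.0], [-1.1, -0.1, 8.0]]
twist each [0.0006, -0.0023, 0.0013]
```

View pics/top1.png

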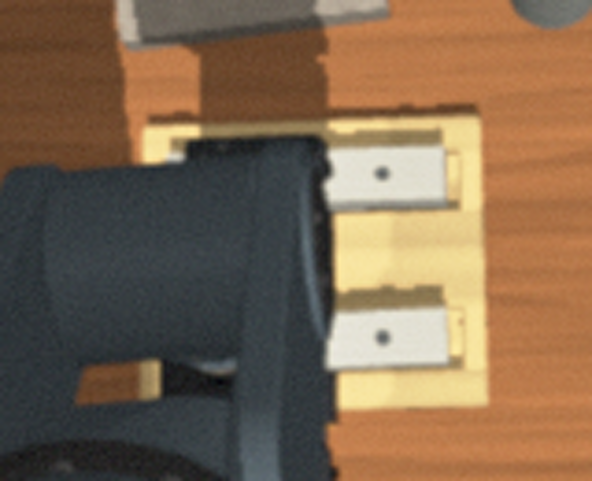

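View pics/side1.png

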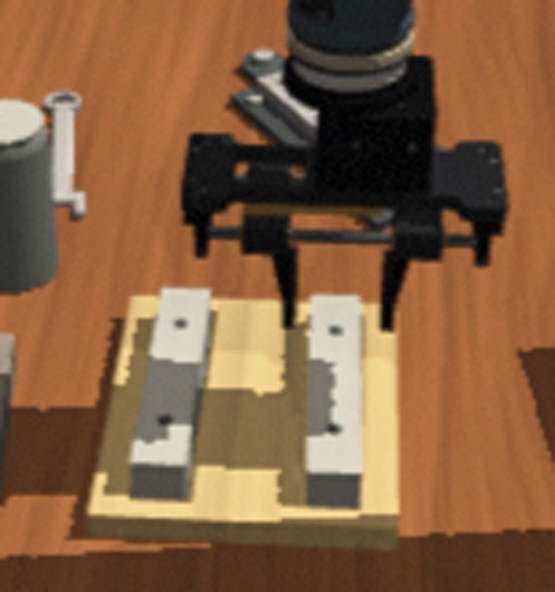

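The near bar still lies in place (its right hole at about (303,231) in the top view, as before). Descend to grasp.

Call:
carry_out(
  grip=[1,1,1,1,1,1,1,1],
  slide=[
    [-1,0,5],
    [-1,0,10],
    [-1,0,15],
    [0,0,15],
    [0,0,12],
    [0,0,8],
    [0,0,0],
    [0,0,0],
  ],
  twist=[
    [0,-0.007,0],
    [0,0,0],
    [0,0,0],
    [0,0,0],
    [0,0,0],
    [0,0,0],
    [0,0,0],
    [0,0,0],
  ],
)

```text
time_s: 6.9
position: [0.5204, 0.1426, 0.0229]
tcp_rot: [[0.0, 1.0, -0.001], [1.0, -0.0, -0.001], [-0.001, -0.001, -1.0]]
force: [0.4, 0.0, 0.0]
opening: 1.001
```

Call:
carry_out(
  grip=[1,1],
  slide=[
    [4,0,0],
    [0,0,0],
  ],
  twist=[
    [0,0,0],
    [0,0,0],
  ],
)

```text
time_s: 7.1
position: [0.521, 0.1469, 0.0236]
tcp_rot: [[0.001, 1.0, 0.001], [1.0, -0.001, -0.001], [-0.001, 0.001, -1.0]]
force: [-0.0, -0.2, 0.1]
opening: 1.001
```

Call:
carry_out(
  grip=[-1,-1,-1,-1,-1,-1,-1,-1,-1,-1],
  slide=[
    [0,0,0],
    [0,0,0],
    [0,0,0],
    [0,0,0],
    [0,0,0],
    [0,0,0],
    [0,0,0],
    [0,0,0],
    [0,0,0],
    [0,0,0],
  ],
  twist=[
    [0,0,0],
    [0,0,0],
    [0,0,0],
    [0,0,0],
    [0,0,0],
    [0,0,0],
    [0,0,0],
    [0,0,0],
    [0,0,0],
    [0,0,0],
  ],
)

```text
time_s: 8.1
position: [0.5211, 0.1473, 0.0252]
tcp_rot: [[0.0, 1.0, 0.002], [1.0, -0.0, -0.001], [-0.001, 0.002, -1.0]]
force: [-0.9, -0.0, 0.9]
opening: 0.387
```

Call:
carry_out(
  grip=[-1,-1,-1,-1,-1,-1,-1],
  slide=[
    [0,0,-6],
    [0,0,-12],
    [0,0,-15],
    [0,0,-15],
    [0,0,-12],
    [0,0,0],
    [0,0,0],
  ],
  twist=[
    [0,0,0],
    [0,0,0],
    [0,0,0],
    [0,0,0],
    [0,0,0],
    [0,0,0],
    [0,0,0],
  ],
)

```text
time_s: 8.8
position: [0.5183, 0.147, 0.087]
tcp_rot: [[-0.0, 1.0, -0.004], [1.0, 0.0, -0.002], [-0.002, -0.004, -1.0]]
force: [-0.8, 0.7, -5.4]
opening: 0.389
```

```bash
python3 - <<'E'
from h import *
from rig import bot
st=bot.read_state();show(st)
plan(st,[.509,-.210,.11],33.6,12)
for n in("top","side"):
    c=bot.capture(n);pickle.dump(c,open(n+"2.pkl","wb"))
    x0,y0,x1,y1=(200,140,360,270) if n=="top" else (250,100,410,260)
    cv2.imwrite(f"pics/{n}2.png",cv2.resize(c["color"][y0:y1,x0:x1,::-1],None,fx=3.7,fy=3.7,interpolation=2))
E
```

```text
t 8.8 p [518.3 147.   87. ] psi 0.01 zax [-0.004 -0.002 -1.   ] F [-0.8  0.7 -5.4] open 0.389
n 12 slide [[-29.8, -0.8, -1.9], [-29.7, -2.2, -1.9], [-29.5, -3.7, -1.9], [-29.3, -5.1, -1.9], [-29.0, -6.5, -1.9], [-28.7, -8.0, -1.9], [-28.3, -9.3, -1.9], [-27.8, -10.7, -1.9], [-27.2, -12.1, -1.9], [-26.6, -13.4, -1.9], [-25.9, -14.7, -1.9], [-25.2, -15.9, -1.9]]
twist each [-0.0004, 0.0, -0.0489]
```

View pics/side2.png

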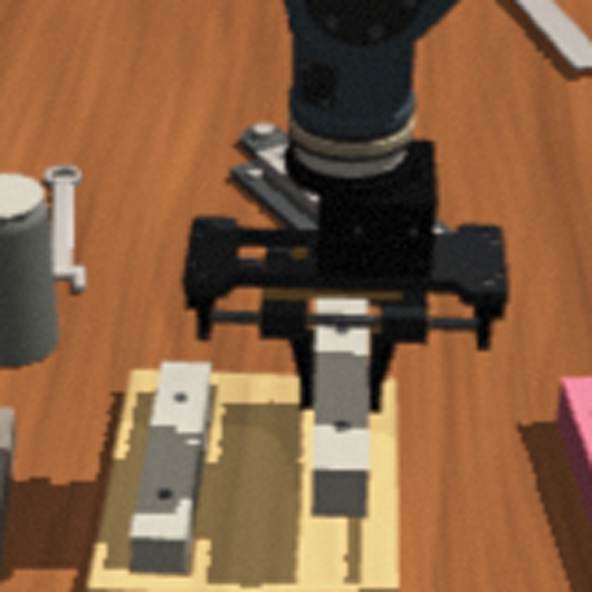

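The bar is held level (lit end at about (342,226) in the side view). Carry to the bed.

Call:
carry_out(
  grip=[-1,-1,-1,-1,-1,-1,-1,-1,-1,-1,-1,-1],
  slide=[
    [-30,-1,-2],
    [-30,-2,-2],
    [-29.5,-3.5,-2],
    [-29.5,-5,-2],
    [-29,-6.5,-2],
    [-28.5,-8,-2],
    [-28.5,-9.5,-2],
    [-28,-10.5,-2],
    [-27,-12,-2],
    [-26.5,-13.5,-2],
    [-26,-14.5,-2],
    [-25,-16,-2],
  ],
  twist=[
    [0,0,-0.049],
    [0,0,-0.049],
    [0,0,-0.049],
    [0,0,-0.049],
    [0,0,-0.049],
    [0,0,-0.049],
    [0,0,-0.049],
    [0,0,-0.049],
    [0,0,-0.049],
    [0,0,-0.049],
    [0,0,-0.049],
    [0,0,-0.049],
  ],
)

```text
time_s: 10.1
position: [0.5089, -0.2182, 0.1015]
tcp_rot: [[-0.581, 0.814, -0.021], [0.814, 0.581, 0.006], [0.017, -0.014, -1.0]]
force: [0.5, 0.4, -6.2]
opening: 0.385
```

Call:
carry_out(
  grip=[-1,-1,-1],
  slide=[
    [0,0,0],
    [0,0,0],
    [0,0,0],
  ],
  twist=[
    [0,0,0],
    [0,0,0],
    [0,0,0],
  ],
)

```text
time_s: 10.4
position: [0.5088, -0.223, 0.0997]
tcp_rot: [[-0.576, 0.817, -0.021], [0.817, 0.576, 0.005], [0.016, -0.014, -1.0]]
force: [0.4, 0.8, -5.9]
opening: 0.388
```

```bash
python3 - <<'E'
from h import *
from rig import bot
st=bot.read_state();show(st)
plan(st,[.509,-.210,.08],33.6,4)
for n in("top","side"):
    c=bot.capture(n);pickle.dump(c,open(n+"3.pkl","wb"))
    x0,y0,x1,y1=(360,160,520,290) if n=="top" else (270,70,430,200)
    cv2.imwrite(f"pics/{n}3.png",cv2.resize(c["color"][y0:y1,x0:x1,::-1],None,fx=4,fy=4,interpolation=2))
E
```

```text
t 10.4 p [ 508.8 -223.    99.7] psi 35.21 zax [-0.021  0.005 -1.   ] F [ 0.4  0.8 -5.9] open 0.388
n 4 slide [[2.6, 2.0, 4.9], [2.6, 2.0, 4.9], [2.6, 1.9, 4.9], [2.7, 1.9, 4.9]]
twist each [-0.0036, -0.0039, 0.007]
```

View pics/top3.png

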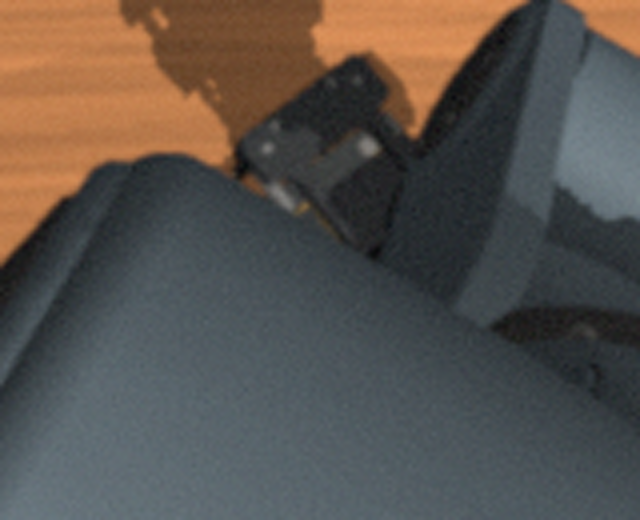

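View pics/side3.png

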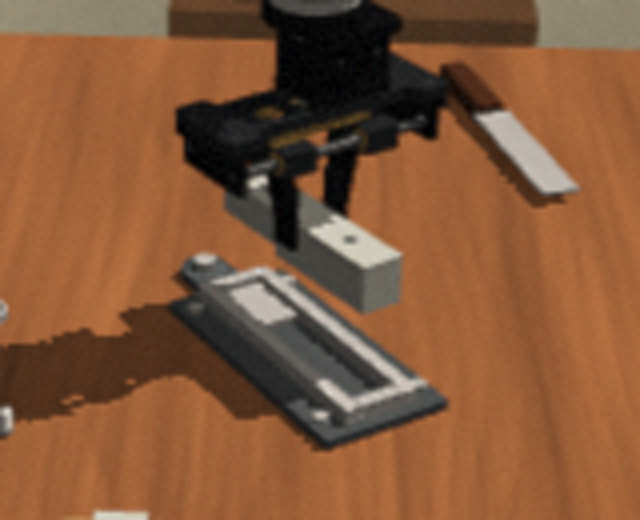

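Call:
carry_out(
  grip=[-1,-1,-1,-1,-1,-1,-1,-1],
  slide=[
    [2.5,2,7],
    [2.5,2,10],
    [2.5,2,10],
    [3,2,8],
    [0,0,6],
    [0,0,0],
    [0,0,0],
    [0,0,0],
  ],
  twist=[
    [-0.004,-0.004,0.007],
    [-0.004,-0.004,0.007],
    [-0.004,-0.004,0.007],
    [-0.004,-0.004,0.007],
    [0,0,0],
    [0,0,0],
    [0,0,0],
    [0,0,0],
  ],
)

```text
time_s: 11.3
position: [0.5083, -0.2015, 0.0556]
tcp_rot: [[-0.558, 0.83, -0.0], [0.83, 0.558, 0.004], [0.003, 0.002, -1.0]]
force: [-0.0, 0.4, -5.5]
opening: 0.392
```

```bash
python3 - <<'E'
from h import *
from rig import bot
st=bot.read_state();show(st)
plan(st,[.5085,-.2105,.05],33.6,2)
for n in("top","side"):
    c=bot.capture(n);pickle.dump(c,open(n+"4.pkl","wb"))
    x0,y0,x1,y1=(360,160,520,290) if n=="top" else (300,100,400,185)
    cv2.imwrite(f"pics/{n}4.png",cv2.resize(c["color"][y0:y1,x0:x1,::-1],None,fx=7,fy=7,interpolation=2)[:595,:800])
E
```

```text
t 11.3 p [ 508.3 -201.5   55.6] psi 33.92 zax [-0.     0.004 -1.   ] F [-0.   0.4 -5.5] open 0.392
n 2 slide [[-3.8, -2.4, 2.8], [-3.8, -2.4, 2.8]]
twist each [0.0008, -0.0017, 0.0028]
```

View pics/side4.png

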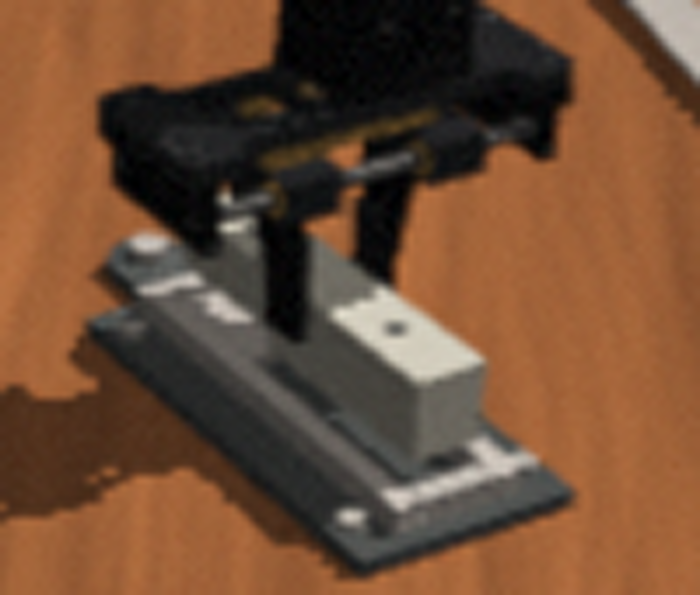

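```bash
python3 - <<'E'
from h import *
s=pickle.load(open("side4.pkl","rb"));f=lambda U,V:((U+.5)/7-.5+300,(V+.5)/7-.5+100)
a=np.radians(-56.1);bx=np.array([np.cos(a),np.sin(a),0])
h=onplane(s,f(397,327),.0744)[0];print("hole",h,"mid",h+.05*bx, "tcp-based exp",np.array([.5083,-.2015,0])+.0013*bx)
cs=[onplane(s,f(*q),.0744)[0] for q in((415,383),(485,360))];m=sum(cs)/2;print("end",cs,m+.09*bx)
# bed refs in side view0 : near-end base corners, z .01
g=lambda U,V:((U+.5)/7-.5+300,(V+.5)/7-.5+100)
for U,V in((362,572),(572,492),(92,322)): print(onplane(s,g(U,V),.010)[0].round(4))
for U,V in((388,500),(535,460)): print("rim near end",onplane(s,g(U,V),.023)[0].round(4))
E
```

```text
hole [ 0.4788855  -0.16644756  0.0744    ] mid [ 0.50677276 -0.20794817  0.0744    ] tcp-based exp [ 0.50902507 -0.20257902  0.        ]
end [array([ 0.47203419, -0.12190255,  0.0744    ]), array([ 0.44297913, -0.14185665,  0.0744    ])] [ 0.50770372 -0.20658071  0.0744    ]
[ 0.4907 -0.0788  0.01  ]
[ 0.4017 -0.1438  0.01  ]
[ 0.6142 -0.2733  0.01  ]
rim near end [ 0.4805 -0.1131  0.023 ]
rim near end [ 0.4181 -0.1476  0.023 ]
```

```bash
python3 - <<'E'
from h import *
from rig import bot
st=bot.read_state();show(st)
plan(st,[.5083,-.2085,.046],33.6,2)
E
```

```text
t 11.4 p [ 508.4 -201.8   55.8] psi 33.9 zax [-0.     0.003 -1.   ] F [ 0.1  0.2 -5.5] open 0.39
n 2 slide [[-2.8, -1.9, 4.9], [-2.8, -1.9, 4.9]]
twist each [0.0009, -0.0014, 0.0027]
```

Call:
carry_out(
  grip=[-1,-1,-1,-1],
  slide=[
    [-3,-2,5],
    [-3,-2,5],
    [0,0,0],
    [0,0,0],
  ],
  twist=[
    [0,-0.001,0.003],
    [0,-0.001,0.003],
    [0,0,0],
    [0,0,0],
  ],
)

```text
time_s: 11.8
position: [0.5092, -0.2108, 0.0456]
tcp_rot: [[-0.552, 0.834, 0.003], [0.834, 0.552, 0.0], [-0.002, 0.003, -1.0]]
force: [-0.1, -0.4, -5.3]
opening: 0.389
```

```bash
python3 - <<'E'
from h import *
from rig import bot
st=bot.read_state();show(st)
plan(st,[.5083,-.2085,.042],33.6,2)
c=bot.capture("side");pickle.dump(c,open("side5.pkl","wb"))
x0,y0,x1,y1=(300,100,400,185)
cv2.imwrite(f"pics/side5.png",cv2.resize(c["color"][y0:y1,x0:x1,::-1],None,fx=7,fy=7,interpolation=2))
E
```

```text
t 11.8 p [ 509.2 -210.8   45.6] psi 33.48 zax [ 0.003  0.    -1.   ] F [-0.1 -0.4 -5.3] open 0.389
n 2 slide [[1.2, 0.3, 1.8], [1.2, 0.3, 1.8]]
twist each [0.0014, 0.0008, -0.001]
```

View pics/side5.png

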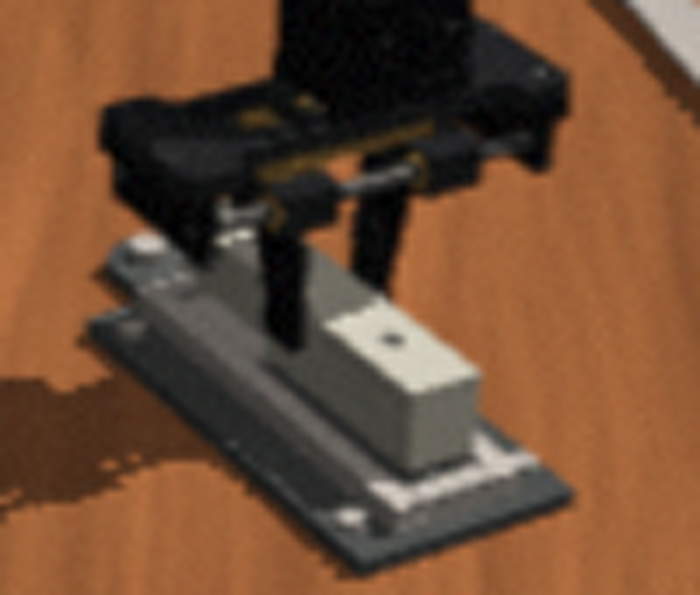

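```bash
python3 - <<'E'
from h import *
s=pickle.load(open("side5.pkl","rb"));f=lambda U,V:((U+.5)/7-.5+300,(V+.5)/7-.5+100)
a=np.radians(-56.4);bx=np.array([np.cos(a),np.sin(a)]);by=np.array([-bx[1],bx[0]])
L=lambda p:(np.round([p[:2]@bx*1000,p[:2]@by*1000],1))
for n,uv,z in(("bar bot L",(408,469),.0264),("bar bot R",(472,441),.0264),("bar top L",(412,392),.0644),("bar top R",(480,374),.0644),("hole",(393,339),.0644),("rim outer L",(390,507),.023),("rim outer R",(538,457),.023),("base L",(362,575),.01),("base R",(574,493),.01)):
    p=onplane(s,f(*uv),z)[0];print(n,p.round(4),L(p))
print("bedcentre top est",L(np.array([.5093,-.210])),"tcp",L(np.array([.5092,-.2108])))
x0,y0,x1,y1=335,150,385,185
cv2.imwrite("pics/s5z.png",cv2.resize(s["color"][y0:y1,x0:x1,::-1],None,fx=16,fy=16,interpolation=2))
E
```

```text
bar bot L [ 0.4721 -0.132   0.0264] [371.2 320.2]
bar bot R [ 0.4447 -0.1556  0.0264] [375.7 284.3]
bar top L [ 0.4726 -0.1313  0.0644] [370.9 321. ]
bar top R [ 0.4442 -0.1473  0.0644] [368.5 288.5]
hole [ 0.48   -0.1736  0.0644] [410.2 303.7]
rim outer L [ 0.4797 -0.1079  0.023 ] [355.3 339.8]
rim outer R [ 0.4168 -0.15    0.023 ] [355.6 264.1]
base L [ 0.4907 -0.0766  0.01  ] [335.4 366.3]
base R [ 0.4008 -0.1431  0.01  ] [341.  254.7]
bedcentre top est [456.8 308. ] tcp [457.4 307.5]
```

View pics/s5z.png

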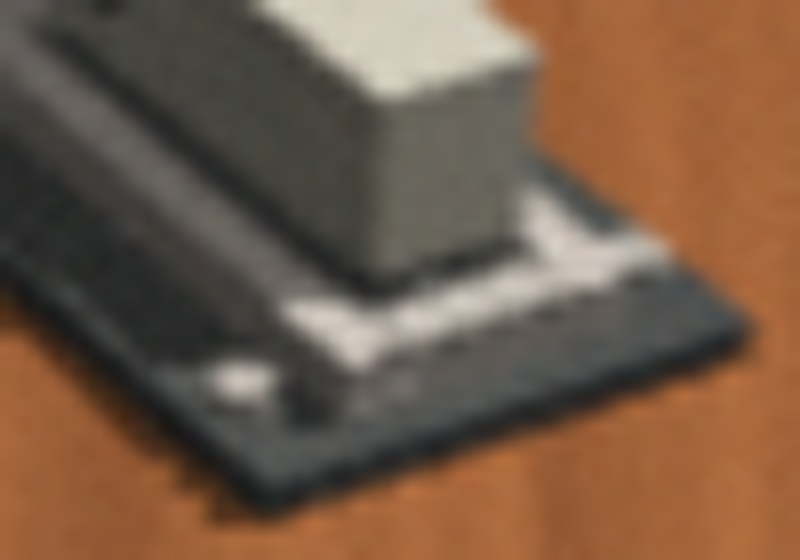

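```bash
python3 - <<'E'
from h import *
s=pickle.load(open("side5.pkl","rb"));f=lambda U,V:((U+.5)/16-.5+335,(V+.5)/16-.5+150)
a=np.radians(-56.4);bx=np.array([np.cos(a),np.sin(a)]);by=np.array([-bx[1],bx[0]])
L=lambda p:(np.round([p[:2]@bx*1000,p[:2]@by*1000],1))
for n,uv,z in(("bar bot L",(372,272),.0264),("bar bot R",(518,240),.0264),("rim outer L",(358,368),.023),("rim outer R",(675,245),.023),("rim in L",(360,310),.023),("rim in R",(530,243),.023),("base L",(265,500),.01),("base R",(752,330),.01)):
    p=onplane(s,f(*uv),z)[0];print(n,p.round(4),L(p))
E
```

```text
bar bot L [ 0.4723 -0.1322  0.0264] [371.5 320.3]
bar bot R [ 0.4453 -0.1447  0.0264] [367.  290.8]
rim outer L [ 0.475  -0.1054  0.023 ] [350.6 337.3]
rim outer R [ 0.4159 -0.1501  0.023 ] [355.2 263.3]
rim in L [ 0.4744 -0.1246  0.023 ] [366.3 326.2]
rim in R [ 0.4427 -0.1492  0.023 ] [369.3 286.2]
base L [ 0.4912 -0.0813  0.01  ] [339.6 364.2]
base R [ 0.401  -0.1422  0.01  ] [340.4 255.3]
```

The bar sits centred over the channel within my measuring noise (bar end bottom near (360,166), stop's inner edge just below it). Lower, feeling.

Call:
carry_out(
  grip=[-1,-1,-1,-1],
  slide=[
    [0,0,2],
    [0,0,2],
    [0,0,2],
    [0,0,2],
  ],
  twist=[
    [0.002,0.001,0],
    [0,0,0],
    [0,0,0],
    [0,0,0],
  ],
)

```text
time_s: 12.25
position: [0.5094, -0.2108, 0.0373]
tcp_rot: [[-0.552, 0.834, 0.001], [0.834, 0.552, -0.001], [-0.001, 0.001, -1.0]]
force: [0.2, -0.6, -5.8]
opening: 0.389
```

Call:
carry_out(
  grip=[-1,-1,-1],
  slide=[
    [0,0,2],
    [0,0,2],
    [0,0,2],
  ],
  twist=[
    [0,0,0],
    [0,0,0],
    [0,0,0],
  ],
)

```text
time_s: 12.55
position: [0.5094, -0.2107, 0.0307]
tcp_rot: [[-0.552, 0.834, 0.001], [0.834, 0.552, -0.0], [-0.001, 0.001, -1.0]]
force: [0.3, -0.1, -4.5]
opening: 0.39
```

Call:
carry_out(
  grip=[-1,-1],
  slide=[
    [0,0,1],
    [0,0,1],
  ],
  twist=[
    [0,0,0],
    [0,0,0],
  ],
)

```text
time_s: 12.75
position: [0.5093, -0.2106, 0.0292]
tcp_rot: [[-0.552, 0.834, 0.001], [0.834, 0.552, -0.0], [-0.001, 0.001, -1.0]]
force: [-2.3, 1.8, 10.2]
opening: 0.384
```

Floor contact at exactly the expected height. Release and retreat.

Call:
carry_out(
  grip=[-1,1,1,1,1,1,1,1],
  slide=[
    [0,0,0],
    [0,0,0],
    [0,0,0],
    [0,0,0],
    [0,0,0],
    [0,0,0],
    [0,0,0],
    [0,0,0],
  ],
  twist=[
    [0,0,0],
    [0,0,0],
    [0,0,0],
    [0,0,0],
    [0,0,0],
    [0,0,0],
    [0,0,0],
    [0,0,0],
  ],
)

```text
time_s: 13.55
position: [0.5122, -0.2126, 0.0318]
tcp_rot: [[-0.552, 0.834, 0.008], [0.834, 0.552, -0.005], [-0.008, 0.004, -1.0]]
force: [0.9, -0.7, -0.3]
opening: 0.933
```

Call:
carry_out(
  grip=[1,1,1,1,1,1,1,1,1,1,1,1],
  slide=[
    [0,0,-8],
    [0,0,-15],
    [0,0,-20],
    [0,0,-25],
    [0,0,-25],
    [0,0,-25],
    [0,0,-25],
    [0,-20,-15],
    [10,-20,-10],
    [20,-20,0],
    [30,-20,0],
    [30,-20,0],
  ],
  twist=[
    [0,0,0],
    [0,0,0],
    [0,0,0],
    [0,0,0],
    [0,0,0],
    [0,0,0],
    [0,0,0],
    [0,0,0],
    [0,0,0],
    [0,0,0],
    [0,0,0],
    [0,0,0],
  ],
)

```text
time_s: 14.75
position: [0.3784, -0.1947, 0.2112]
tcp_rot: [[-0.554, 0.832, 0.017], [0.832, 0.554, -0.013], [-0.02, 0.007, -1.0]]
force: [0.3, -0.6, -0.7]
opening: 1.0
```

Call:
carry_out(
  grip=[1,1,1,1,1,1],
  slide=[
    [30,20,0],
    [30,20,0],
    [30,20,0],
    [30,20,0],
    [20,10,0],
    [0,0,0],
  ],
  twist=[
    [0,0,0],
    [0,0,0],
    [0,0,0],
    [0,0,0],
    [0,0,0],
    [0,0,0],
  ],
)

```text
time_s: 15.35
position: [0.3694, -0.0219, 0.2118]
tcp_rot: [[-0.547, 0.837, 0.017], [0.837, 0.547, -0.014], [-0.021, 0.007, -1.0]]
force: [-0.3, 0.0, 0.4]
opening: 0.999
```

```bash
python3 - <<'E'
from h import *
from rig import bot
show(bot.read_state())
for n in("top","side"):
    c=bot.capture(n);pickle.dump(c,open(n+"6.pkl","wb"))
    cv2.imwrite(f"pics/{n}6.png",c["color"][:,:,::-1])
    x0,y0,x1,y1=(375,180,500,280) if n=="top" else (300,100,400,185)
    cv2.imwrite(f"pics/{n}6z.png",cv2.resize(c["color"][y0:y1,x0:x1,::-1],None,fx=6,fy=6,interpolation=2))
E
```

```text
t 15.35 p [369.4 -21.9 211.8] psi 33.15 zax [ 0.017 -0.014 -1.   ] F [-0.3  0.   0.4] open 0.999
```

View pics/top6.png

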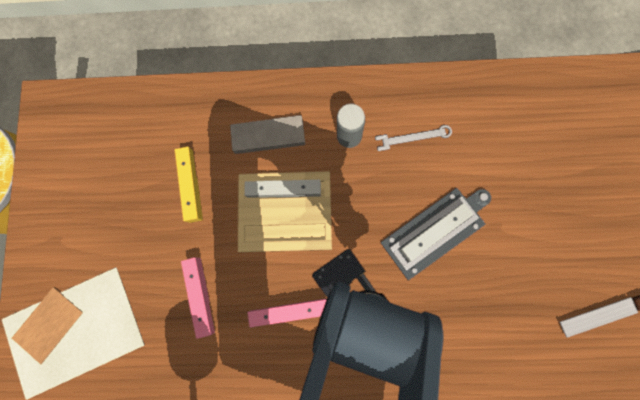

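View pics/side6z.png

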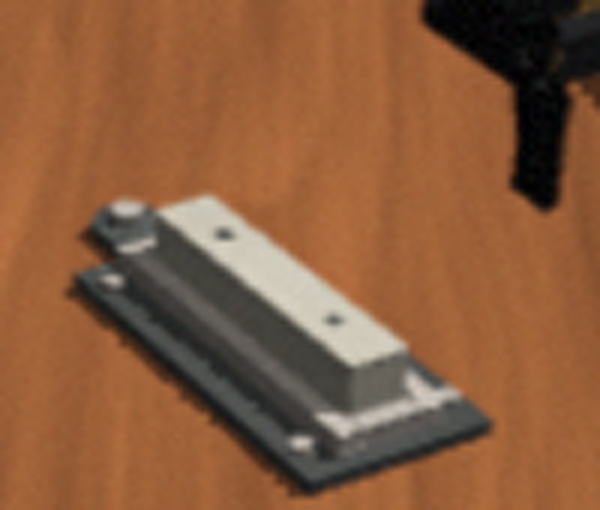

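Bar lies in the bed (holes at about (421,244) and (452,225) in the top view), with the others unmoved. Check height and slant numerically.

```bash
python3 - <<'E'
from h import *
c=pickle.load(open("top6.pkl","rb"));s=pickle.load(open("side6.pkl","rb"))
def dark(cam,u,v,r=3):
    g=cv2.cvtColor(cam["color"],cv2.COLOR_RGB2GRAY).astype(float)
    w=g[v-r:v+r+1,u-r:u+r+1];w=np.clip(np.median(w)-25-w,0,None)
    yy,xx=np.mgrid[v-r:v+r+1,u-r:u+r+1];return (w*xx).sum()/w.sum(),(w*yy).sum()/w.sum()
P=[]
for a,b in(((421,244),(355,153)),((452,225),(337,138))):
    a=dark(c,*a,2);b=dark(s,*b,2);A=[];B=[]
    for cam,uv in((c,a),(s,b)):
        d=rays(cam,uv)[0];d/=np.linalg.norm(d);M=np.eye(3)-np.outer(d,d);A.append(M);B.append(M@cam["position"])
    x=np.linalg.lstsq(np.vstack(A),np.hstack(B),rcond=None)[0];P.append(x);print(np.round(a,2),np.round(b,2),x.round(4),onplane(c,a,.048).round(4))
d=P[1]-P[0];print("mid",(P[0]+P[1])/2,"len",np.linalg.norm(d),"slant",np.degrees(np.arcsin(d[2]/np.linalg.norm(d))),np.degrees(np.arctan2(d[1],d[0])))
D=c["depth"];w=np.array([421,244]),np.array([452,225]);u=(w[1]-w[0])/np.hypot(*(w[1]-w[0]))
for t in(-10,-5,5,10,18,25,32,42):
    q=np.round(w[0]+u*t).astype(int);print(q,(np.array(c["position"])+rays(c,q)[0]*np.median(D[q[1]-1:q[1]+2,q[0]-1:q[0]+2])).round(4))
E
```

```text
[420.09 244.24] [355.1  152.87] [ 0.4811 -0.1697  0.05  ] [[ 0.4813 -0.1701  0.048 ]]
 ** On entry to DLASCL parameter number  4 had an illegal value
 ** On entry to DLASCL parameter number  4 had an illegal value<stdin>:6: RuntimeWarning: invalid value encountered in scalar divide
Traceback (most recent call last):
numpy.linalg.LinAlgError: SVD did not converge in Linear Least Squares
```

View pics/top6z.png

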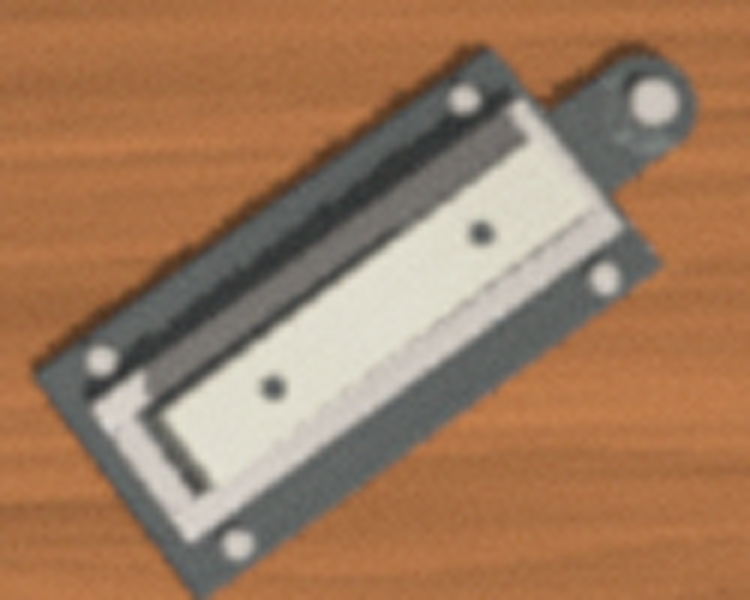

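```bash
python3 - <<'E'
from h import *
c=pickle.load(open("top6.pkl","rb"));s=pickle.load(open("side6.pkl","rb"))
f=lambda U,V,x,y:((U+.5)/6-.5+x,(V+.5)/6-.5+y)
P=[]
for a,b in(((274,388),(334,320)),((481,233),(225,234))):
    A=[];B=[]
    for cam,uv in((c,f(*a,375,180)),(s,f(*b,300,100))):
        d=rays(cam,uv)[0];d/=np.linalg.norm(d);M=np.eye(3)-np.outer(d,d);A.append(M);B.append(M@cam["position"])
    x=np.linalg.lstsq(np.vstack(A),np.hstack(B),rcond=None)[0];P.append(x);print(x.round(4))
d=P[1]-P[0];print("mid",(P[0]+P[1])/2,"len",np.linalg.norm(d),"slant",np.degrees(np.arcsin(d[2]/np.linalg.norm(d))),np.degrees(np.arctan2(d[1],d[0])))
D=c["depth"];w=np.array([420,244]),np.array([455,218]);u=(w[1]-w[0])/np.hypot(*(w[1]-w[0]))
for t in(-8,7,14,21,28,35,52):
    q=np.round(w[0]+u*t).astype(int);print(q,(np.array(c["position"])+rays(c,q)[0]*np.median(D[q[1]-1:q[1]+2,q[0]-1:q[0]+2])).round(4))
E
```

```text
[ 0.4809 -0.1701  0.0496]
[ 0.537  -0.2519  0.0502]
mid [ 0.50893799 -0.21100786  0.04994228] len 0.09922722496802705 slant 0.347230243137158 -55.55714429895958
[414 249] [ 0.4709 -0.1556  0.0485]
[426 240] [ 0.4904 -0.184   0.0485]
[431 236] [ 0.4992 -0.1959  0.0484]
[437 231] [ 0.5103 -0.2105  0.0474]
[442 227] [ 0.519  -0.2224  0.0479]
[448 223] [ 0.5277 -0.2363  0.0489]
[462 213] [ 0.5496 -0.2697  0.0492]
```

```bash
python3 - <<'E'
from rig import bot
print(bot.hand_in())
E
```

```text
the job is handed in; nothing more can be done
None
```

The near-slot bar now lies in the bed's channel, stepped end over the ledge. I handed the job in at about 15.5 s of the 56 s; no verdict was reported.

- **Finding the step:** pressing the bar's +y end held firm at 14.8 N. The −y end gave about 4 mm at 5.7 N, so that was the stepped end. It needed only a 34° turn to face the ledge, with no end-for-end turn.
- **Laying it in:** the bar went down without catching and met the floor at exactly the home height worked out from the grip.
- **Height and slant:** the top camera's depth puts the bar's top at 47.4–49.2 mm, against 48 mm at home. The slant is about 0.3°, against a limit of 2°.
- **Position:** the bar's centre came out about 1 mm from the bed's estimated middle.
- **The rest:** the last top picture shows the spare bar, oil can, spanner and stone where they were, judged by eye. The arm was clear of everything.

**Where checks disagreed:**
- The two cameras differ by 2–3 mm in y.
- Heights from the two views combined read about 2 mm high: 46 mm for the bars in the tray, where 44 mm is right, and 50 mm in the bed. I put that down to calibration and relied on the felt floor contact and the depth readings.

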